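# Hold the amber reference plate in the haze reader

## Task

Log a check on the blue counter: swing its lever right to its stop and let it spring back on its own. Then take the amber reference plate by its red handle out of its stand and gently lower it into the slot of the haze reader until the plate's white band is level with the top of the slot, and finish while still holding it there. Leave the cup, the bottle and the wrench where they are.

Things in the scene. Friction and masses are not known exactly. Their poses are not given: they have to be found in the camera images.
- counter: Blue check counter, fixed to the bench: case 80 x 90 x 40 mm (x, y, z; its x runs from -30 to +50 mm of the origin) with number wheels on top. Origin on the bench, directly below the lever's hinge; z up. The lever reaches out over its -x side.
- counter_hinge (a point): Point on the lever's vertical hinge axis, 50 mm above the bench; same axes as the counter.
- counter_lever (a joint): Lever angle about its vertical hinge, rad: 0 at rest, 1.0 at the stop, growing counter-clockwise seen from above. In counter axes it points along (-0.88, +0.48) at 0 and (-0.88, -0.48) at the stop. A spring returns it to 0 when released; pushing the post takes about 1 N at rest, 3.5 N at the stop.
- lever_post (a point): Centre of the top of the yellow upright post at the lever's end, 75 mm from the hinge axis: 14 mm diameter, standing from 44 to 90 mm above the bench. The flat steel lever arm under it is 10 mm wide, its top 50 mm above the bench. The post is pushed sideways.
- stand: Steel stand, fixed: base 80 x 100 mm (x, y), two end walls and a top plate 50 x 90 mm whose upper face is 100 mm above the bench, with a 13 x 45 mm slot (long along y). Origin on the bench under the slot's centre.
- plate: Reference plate, about 120 g, hanging upright in the stand by its collar. Bottom up: amber blade 8 mm thick (x), 40 wide (y), 90 long, its lowest 8 mm narrowed to 5 x 37; black collar 24 x 56 from 90 to 96 mm; red handle 14 thick (x), 40 wide (y) from 96 to 140 mm. Origin: centre of the blade's bottom end, z up. Same when turned half a turn about z. Lift 95 mm to clear the stand.
- plate_band (a point): Centre of the white band round the blade; the band runs from 40 to 60 mm above the blade's bottom end. Axes as the plate.
- reader: Haze reader, fixed: white case 130 x 120 mm (x, y) with a light metal lid, a black 28 x 60 mm frame line painted round the slot; the lid's top is 115 mm above the bench. Origin on the bench under the slot's centre.
- reader_slot (a point): Centre of the slot at the lid's top face. The slot is 10 mm along x and 42 mm along y (2 mm more than the blade each way), chamfered 3 mm at the mouth, through a 12 mm lid; 109 mm deep in all below the lid's top. The collar does not pass.
- cup: White cup, 74 mm across, 95 mm tall, loose bystander; origin at the centre of its base.
- bottle: Amber bottle, 60 mm across, 160 mm tall, loose bystander; origin at the centre of its base.
- wrench: Steel wrench, 160 mm long, lying loose on the bench, a bystander; origin near its middle, on the bench, x along it.
Not all that is in view belongs to the job. Of the things that look like the plate, the middle-sized one is meant.

How it is judged:
On the way, in this order (a step that is already met when the one before it is completed fails the run):
1. the counter's lever is swung to its stop (over 0.93 rad of 1.0) (value of joint counter_lever above 0.93 rad), for 0.05 s.
2. the lever is let go and has sprung back (under 0.08 rad, not touched) (value of joint counter_lever below 0.08 rad and contact force between each of the arm, the fingers and counter below 0.1 N), for 0.2 s.
3. the plate's blade has entered the reader's slot (z of plate in the frame of reader_slot below -0.015 m and horizontal distance between plate_band and reader_slot below 0.008 m and angle between the x axis of plate and the x axis of reader, either way round below 0.2 rad), for 0.1 s.
At the end, for the whole second after the job is handed in: The plate is upright (within 0.12 rad) in the reader's slot, the middle of its white band within 12 mm in height and 6 mm sideways of the slot's mouth, still (under 20 mm/s) and held by the fingers (over 1 N); let go it would sink to its collar. The counter's lever is back at rest (under 0.08 rad) (z of plate_band in the frame of reader_slot between -0.012 and 0.012 m and horizontal distance between plate_band and reader_slot below 0.006 m and angle between the x axis of plate and the x axis of reader, either way round below 0.2 rad and angle between plate's own z axis and vertical below 0.12 rad and contact force between the fingers and plate above 1 N and linear speed of plate below 0.02 m/s and value of joint counter_lever below 0.08 rad); the arm keeps its last pose, push and grip.
It fails at once if the cup, bottle or wrench is moved more than 30 mm or the cup or bottle tipped (distance of any of cup, bottle, wrench from where it was at the start of the episode above 0.03 m or angle between any of cup, bottle's own z axis and vertical above 0.4 rad).
It fails at once if the plate is rammed against the reader (over 40 N) (contact force between plate and reader above 40 N).
It also fails if it takes over 64 s, if anything falls off the work surface, if the arm or the gripper's body presses on something with over 40 N, if the wrist force passes 120 N, or if a joint passes its speed limit or range.

## Robot

A 6-joint arm with a two-finger parallel gripper is mounted at the origin on the work surface. World frame = base frame: x ahead of the robot, y to its left, z up, the work surface at z = 0. Lengths are in m, angles in rad, forces in N, time in s.
With the tool pointing down it reaches from about 0.3 to 0.875 m from the base axis. Payload 6.4 kg.
Tool frame: the origin (TCP) lies at the very end of the fingers, on their centre line; the grasp point (between the pads) lies 19 mm behind it; z points along the fingers, y is the direction in which the jaws open and shut (so a half turn about z gives the same grasp; the last joint's range is limited). The gripper opens to 85 mm and grips with 20 to 120 N. Pads are 22 mm wide; open, the fingers measure 114 mm over their backs; the gripper's body (76 mm by 85 mm) begins 54 mm behind the grasp point. The pads swing forward as they close: fully open they stand 13 mm farther back than shut.
Start: joints at [0.937, 0.181, 1.607, -0, 1.354, -0.206], TCP at [0.239, 0.523, 0.231] pointing down, gripper open.
Joint ranges: [-2.99, 2.99], [-0.89, 2.07], [0.3, 2.58], [-1.14, 4.28], [0, 2.63], [-3.12, 3.12]. Speed limits (rad/s): [2.57, 2.57, 3.01, 3.14, 3.14, 3.14].

## Interface

Orientations are given as a unit quaternion [w, x, y, z].
In Python, from bench import telemetry, imaging, ctrl gives the robot as it stands.
- The arm moves only by the shell command python3 -m pendant 'ROWS' [OPENING]. ROWS is JSON, a list that holds one entry, the list of rows, each a list of 6 numbers: the shift along the tool's x, y, z in units of 200 mm (1.0 is 200 mm), then the turn, a rotation vector about the tool's x, y, z in units of pi rad (1.0 is pi rad). In form: [[[tx, ty, tz, rx, ry, rz], ...]]. A call has 1 to 12 rows; each row shifts and turns the pose as measured when the row begins, along the tool's axes as they then stand; what a row does not reach is not made up. A row lasts 1/8 s, in which the tool goes at most 62.5 mm and 10.7 degrees, less where a joint would pass 70% of its speed; a pose out of reach is approached as far as the arm can. A call with a number of a shift or a turn outside -1 to 1 is refused whole. A call with a gripper value outside its range is refused whole. OPENING is the closure, from 0 (fully open) to 1 (shut), set as the call begins (- or left out, the last holds). The fingers move at their own pace and stop on an object; the grip force is fixed at half the most. Time passes only in rows, so rows that do not move let the fingers close. It gives the time, the measured TCP pose, the force and the opening at its end, in the units of the state.
- telemetry.get_obs(): the state, without advancing time (a new reading comes with each control period).
- imaging.camera(name): name is "scene" or "top" or "wrist"; returns a dict with "pixels" (420x560x3 uint8, blue, green, red), "vfov" (degrees; the focal length in pixels is half the picture's height over the tangent of half this angle, whatever the lens; pixels are square), "cx", "cy" (the principal point, pixels), "R" (3x3) and "t" (3): a world point X has camera coordinates R X + t. Camera axes: x right, y down, z forward; pixel columns grow to the right and rows downward; lengths in m; the calibration is good to about 2 mm. A picture is of the moment at which its call begins. There is no depth.
- ctrl.hand_in(): hands the job in, once; it reports no verdict.
The state is a dict: "time_s": time; "q": joint angles; "dq": joint speeds; "joint_efforts": joint torques, N m; "eef_pos": TCP position; "eef_rot": TCP orientation; "wrist_force": force on the tool from outside, world axes, zero at the start; "torque": the same for the moment, N m; "opening": opening from 0.0 (shut) to 1.0 (fully open).
Only numpy, scipy, OpenCV 4.12 (cv2) and the standard library are available. Lean on these libraries where they do the work, as an engineer would, in place of code of your own. Each camera call takes 0.05 s, during which the arm holds its last target.

## Working session

There is one attempt and no reset: what is moved stays moved. The work goes in short steps, Python scripts to look and compute and a shell command to move; the robot and the scene stay as the last step left them, time stands still between calls to the robot, and variables do not carry over. Pictures are saved under pics/ and viewed, and the job is handed in when it is done.

```bash
mkdir -p pics; ls
python3 - <<'E'
from bench import telemetry, imaging, ctrl
import cv2,pickle
o=telemetry.get_obs();print(o)
d={}
for n in("scene","top","wrist"):
    c=imaging.camera(n);d[n]=c
    cv2.imwrite(f"pics/{n}0.png",c["pixels"]);print(n,c["vfov"],c["cx"],c["cy"],c["R"],c["t"])
pickle.dump(d,open("c0.pkl","wb"))
E
```

```text
pics
{'time_s': 0.0, 'q': array([ 9.36699260e-01,  1.81576196e-01,  1.60800542e+00, -2.88749974e-06,
        1.35383903e+00, -2.06328577e-01]), 'dq': array([-7.41421828e-04,  3.84888623e-05,  8.16124026e-04, -1.32680124e-04,
       -2.82560782e-04,  2.33140136e-04]), 'joint_efforts': array([ 7.45297848e-05, -4.44886529e+01, -3.51330113e+01, -3.96994874e-04,
        9.32117400e-03,  2.38616065e-05]), 'eef_pos': array([0.23819076, 0.52272268, 0.23036566]), 'eef_rot': array([-3.71582275e-04,  2.12256836e-01,  9.77213488e-01, -8.35055886e-04]), 'wrist_force': array([-0.67036756, -0.60913828,  0.39585617]), 'torque': array([-0.00439043, -0.04410826,  0.0394977 ]), 'opening': 0.9998139632167927}
scene 48.549674643834166 270.75272654854683 209.95623808720515 [[-0.83223757  0.55439432  0.005251  ]
 [ 0.29357327  0.44869689 -0.84408876]
 [-0.47031412 -0.70094082 -0.53617776]] [ 0.46315329 -0.10280281  1.28160823]
top 48.40694649625987 283.12199743639957 197.11483067552064 [[-0.02911036 -0.99953354 -0.00923556]
 [-0.99076739  0.03007651 -0.13219446]
 [ 0.13241057  0.00530206 -0.99118078]] [0.02813874 0.58685673 0.91459889]
wrist 62.29700659067888 285.2174069623351 207.78718305484065 [[ 4.16610382e-01  9.09084678e-01 -9.14936826e-04]
 [ 8.66066504e-01 -3.96589911e-01  3.04376828e-01]
 [ 2.76341456e-01 -1.27598943e-01 -9.52551264e-01]] [-0.57346664 -0.03732459  0.38086186]
```

View pics/scene0.png

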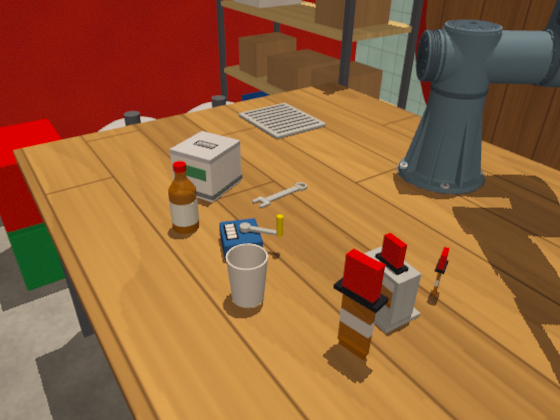

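View pics/top0.png

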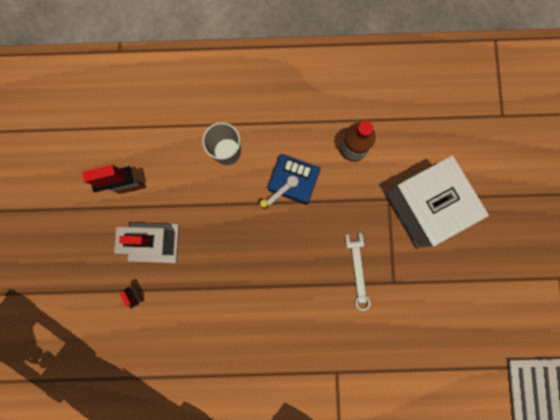

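View pics/wrist0.png

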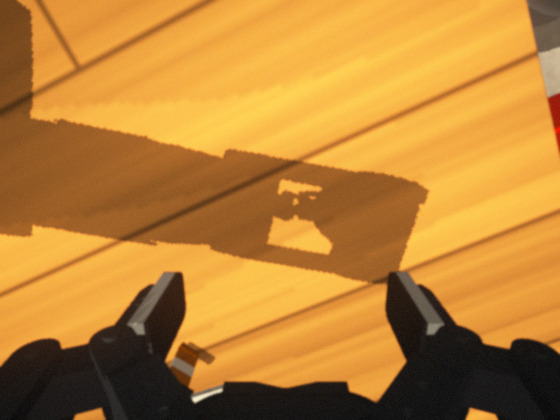

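```bash
cat > h.py <<'E'
import numpy as np,cv2
def K(c):
    f=c["pixels"].shape[0]/2/np.tan(np.radians(c["vfov"])/2); return f
def ray(c,u,v):
    f=K(c);d=np.array([(u-c["cx"])/f,(v-c["cy"])/f,1]);R=np.array(c["R"]);return -R.T@np.array(c["t"]),R.T@d
def plane(c,u,v,z):
    o,d=ray(c,u,v);return o+d*(z-o[2])/d[2]
def two(c1,p1,c2,p2):
    a,d=ray(c1,*p1);b,e=ray(c2,*p2)
    s=np.linalg.lstsq(np.c_[d,-e],b-a,rcond=None)[0];x=a+d*s[0];y=b+e*s[1];return (x+y)/2,np.linalg.norm(x-y)
def proj(c,X):
    p=np.array(c["R"])@X+c["t"];f=K(c);return p[:2]/p[2]*f+[c["cx"],c["cy"]]
E
python3 - <<'E'
import pickle,cv2,numpy as np
d=pickle.load(open("c0.pkl","rb"))
t=d["top"]["pixels"];s=d["scene"]["pixels"]
cv2.imwrite("pics/t_plates.png",cv2.resize(t[140:320,60:240],None,fx=3,fy=3,interpolation=cv2.INTER_CUBIC))
cv2.imwrite("pics/s_plates.png",cv2.resize(s[220:370,320:480],None,fx=4,fy=4,interpolation=cv2.INTER_CUBIC))
a=cv2.resize(t[140:220,240:340],None,fx=4,fy=4,interpolation=cv2.INTER_CUBIC)
b=cv2.resize(t[140:260,370:500],None,fx=3,fy=3,interpolation=cv2.INTER_CUBIC)
im=np.zeros((360,790,3),np.uint8);im[:320,:400]=a;im[:,400:790]=b
cv2.imwrite("pics/t_cr.png",im)
E
```

```text
(no output)
```

View pics/t_plates.png

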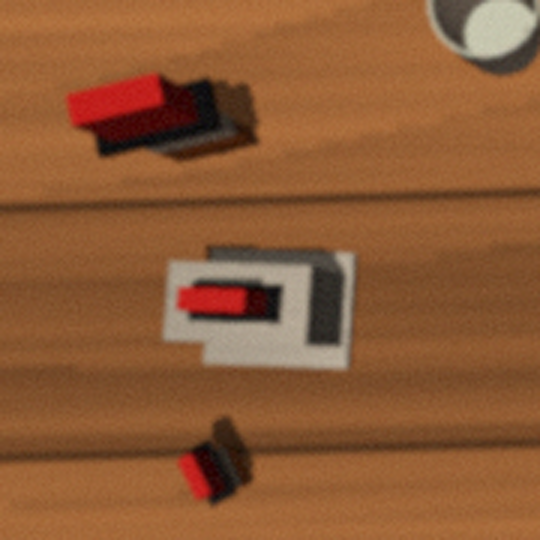

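View pics/s_plates.png

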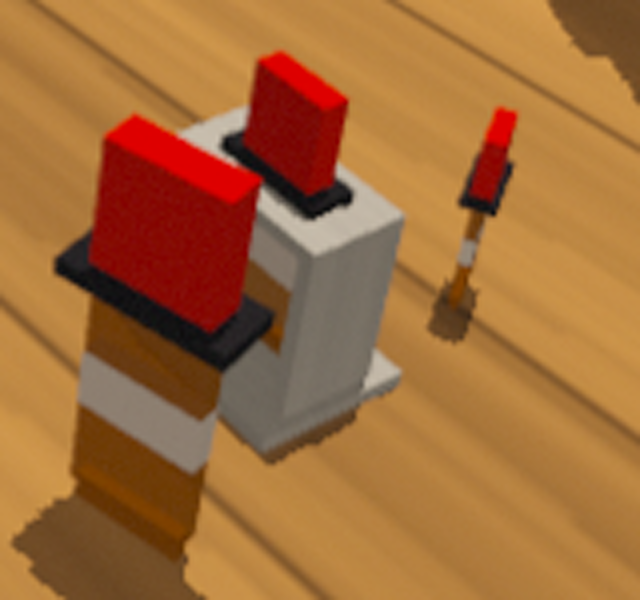

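View pics/t_cr.png

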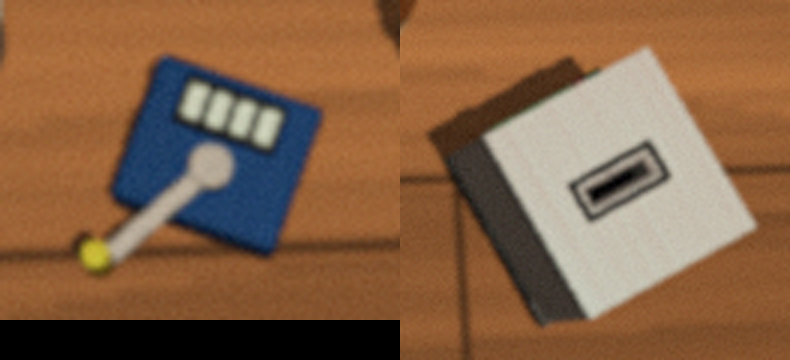

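Three plate-like things in the top view: a large one at (110,175), one in the stand at (138,241), a small one at (130,297). The one in the stand is middle-sized and stands in the steel stand as described, so it is the target. The crops confirm this. Also visible: the yellow post at (264,203) and the reader slot at (443,201). Now I'll measure.

Run:
```python
import pickle,cv2,numpy as np
from h import *
np.set_printoptions(precision=4,suppress=True)
d=pickle.load(open("c0.pkl","rb"));t=d["top"];s=d["scene"]
def blob(c,roi,f):
    x0,y0,x1,y1=roi;p=c["pixels"].astype(int)[y0:y1,x0:x1];m=f(p[...,0],p[...,1],p[...,2]).astype(np.uint8)
    n,l,st,ce=cv2.connectedComponentsWithStats(m);k=1+np.argmax(st[1:,4]);m=(l==k).astype(np.uint8)
    cs=cv2.findContours(m,0,cv2.CHAIN_APPROX_NONE)[0][0]+[x0,y0];return ce[k]+[x0,y0],cv2.minAreaRect(cs.astype(np.float32)),cs,st[k,4]
# post
y=lambda b,g,r:(r>130)&(g>120)&(b<90)
ct,_,_,a=blob(t,(250,190,280,220),y);print("post top",ct,a,plane(t,*ct,.09))
cs_,_,c,a=blob(s,(265,205,295,245),y);print("post scene",c[:,0].min(0),c[:,0].max(0))
print("tri",two(t,ct,s,(280.,217.)))
# handle top
r=lambda b,g,r:(r>160)&(g<80)
ce,rc,c,a=blob(t,(100,220,170,260),r);bx=cv2.boxPoints(rc);print("handle",ce,rc,a);P=[plane(t,*p,.150) for p in bx];print(np.array(P),plane(t,*ce,.15))
for i in range(4):print(np.linalg.norm(P[i]-P[i-1]),np.degrees(np.arctan2(*(P[i]-P[i-1])[1::-1])))
# reader lid
w=lambda b,g,r:(b>140)&(g>140)&(r>140)
ce,rc,c,a=blob(t,(380,140,500,260),w);bx=cv2.boxPoints(rc);print("lid",rc);P=[plane(t,*p,.115) for p in bx];print(np.array(P),np.mean(P,0))
for i in range(4):print(np.linalg.norm(P[i]-P[i-1]),np.degrees(np.arctan2(*(P[i]-P[i-1])[1::-1])))
k=lambda b,g,r:(b<110)&(g<110)&(r<110)
x0,y0=420,180;p=t["pixels"][180:222,420:470].max(2)
m=(p<120).astype(np.uint8);cc=cv2.findContours(m,1,cv2.CHAIN_APPROX_NONE)[0]
for q in cc:
    if len(q)>10:
        rc=cv2.minAreaRect((q+[x0,y0]).astype(np.float32));P=np.array([plane(t,*z,.115) for z in cv2.boxPoints(rc)])
        print("slot",rc,P.mean(0),[ (round(np.linalg.norm(P[i]-P[i-1]),4),round(np.degrees(np.arctan2(*(P[i]-P[i-1])[1::-1])),1)) for i in range(4)])
# counter
bl=lambda b,g,r:(b>70)&(r<60)
ce,rc,c,a=blob(t,(255,145,330,215),bl);P=np.array([plane(t,*z,.04) for z in cv2.boxPoints(rc)]);print("case",rc,P,[ (round(np.linalg.norm(P[i]-P[i-1]),4),round(np.degrees(np.arctan2(*(P[i]-P[i-1])[1::-1])),1)) for i in range(4)])
print("hinge",plane(t,240+210/4,140+165/4,.05))
for n,u,v,z in(("cup",222,142,.095),("bottle",365,129,.16),("wrench",355,240,0),("wrench2",363,303,0),("big",100,173,.19),("small",128,298,.1)):print(n,plane(t,u,v,z))
```

```text
post top [263.2791 203.093 ] 43 [0.5702 0.049  0.09  ]
post scene [265 205] [294 244]
tri (array([0.5696, 0.05  , 0.0863]), np.float64(0.002536044184272943))
handle [129.7273 239.3636] ((129.5, 239.5), (7.0, 21.0), 90.0) 143
[[0.5114 0.3054 0.15  ]
 [0.5103 0.2678 0.15  ]
 [0.4978 0.2676 0.15  ]
 [0.4989 0.3052 0.15  ]] [0.5048 0.2861 0.15  ]
0.012475968374258958 0.9994258431546201
0.03765197171370752 -91.69444803444328
0.012467517710265625 -179.34246390659231
0.037577252165481446 88.31342960557203
lid ((442.95672607421875, 200.04124450683594), (70.32678985595703, 63.337608337402344), 60.461219787597656)
[[ 0.5936 -0.2063  0.115 ]
 [ 0.6502 -0.3141  0.115 ]
 [ 0.5321 -0.3694  0.115 ]
 [ 0.4775 -0.2631  0.115 ]] [ 0.5633 -0.2883  0.115 ]
0.12927609318948446 26.0599713424554
0.1217540917742878 -62.29100674229322
0.13035863725386415 -154.90254152193856
0.11953877017506744 117.22934780417371
slot ((442.4000244140625, 200.3000030517578), (6.260990142822266, 21.913463592529297), 63.43495178222656) [ 0.5623 -0.2873  0.115 ] [(np.float64(0.0116), np.float64(22.7)), (np.float64(0.0417), np.fl
[... 586 characters left out ...]
), np.float64(-63.0)), (np.float64(0.0271), np.float64(-155.2)), (np.float64(0.0593), np.float64(117.0))]
case ((293.6061706542969, 177.94923400878906), (42.49003601074219, 36.8875617980957), 19.440034866333008) [[ 0.6065  0.0422  0.04  ]
 [ 0.6784  0.0151  0.04  ]
 [ 0.6461 -0.0664  0.04  ]
 [ 0.5749 -0.0386  0.04  ]] [(np.float64(0.0868), np.float64(68.7)), (np.float64(0.0768), np.float64(-20.7)), (np.float64(0.0876), np.float64(-111.6)), (np.float64(0.0764), np.float64(158.7))]
hinge [ 0.6178 -0.0093  0.05  ]
cup [0.6922 0.1266 0.095 ]
bottle [ 0.6913 -0.1419  0.16  ]
wrench [ 0.4974 -0.1371  0.    ]
wrench2 [ 0.3677 -0.1472  0.    ]
big [0.6191 0.326  0.19  ]
small [0.3986 0.3046 0.1   ]
```

```bash
python3 -m pendant '[[[-0.247,-0.124,0,0,0,0],[-0.247,-0.124,0,0,0,0],[-0.247,-0.124,0,0,0,0],[-0.247,-0.124,0,0,0,0],[-0.247,-0.124,0,0,0,0],[-0.247,-0.124,0,0,0,0],[-0.247,-0.124,0,0,0,0],[-0.247,-0.124,0,0,0,0],[-0.247,-0.124,0,0,0,0],[-0.247,-0.124,0,0,0,0],[0,0,0,0,0,0]]]' 1
cat > st.py <<'E'
import sys,numpy as np
from bench import telemetry
from scipy.spatial.transform import Rotation as Ro
np.set_printoptions(precision=4,suppress=True)
o=telemetry.get_obs();w,x,y,z=o["eef_rot"];M=Ro.from_quat([x,y,z,w]).as_matrix()
print("t",round(o["time_s"],2),"p",o["eef_pos"],"F",o["wrist_force"],"op",o["opening"],"q",o["q"]);print("ang toolx",np.degrees(np.arctan2(M[1,0],M[0,0])),"z",M[:,2])
if len(sys.argv)>3:
    print("rows units",M.T@(np.array([float(a) for a in sys.argv[1:4]])-o["eef_pos"])/.2)
if len(sys.argv)>4:
    a=np.radians(float(sys.argv[4]));X=np.array([np.cos(a),np.sin(a),0]);Z=np.array([0,0,-1.]);T=np.c_[X,np.cross(Z,X),Z]
    print("rotvec/pi",Ro.from_matrix(M.T@T).as_rotvec()/np.pi)
E
python3 st.py .585 .092 .23
```

```text
time_s: 1.52
eef_pos: [0.5943, 0.0791, 0.2276]
eef_rot: [-0.001, 0.211, 0.978, -0.001]
wrist_force: [0.5, 0.3, 0.1]
opening: 0.002
t 1.52 p [0.5943 0.0791 0.2276] F [0.5288 0.3343 0.0673] op 0.0023500613167715366 q [-0.0646  0.2399  1.5442 -0.0014  1.3603 -1.2108]
ang toolx 155.68716724952716 z [-0.003  -0.0012 -1.    ]
rows units [ 0.0688  0.0394 -0.0117]
```

```bash
python3 -m pendant '[[[0.07,0.07,0.1,0,0,0],[0,0,0.15,0,0,0],[0,0,0.15,0,0,0],[0,0,0.15,0,0,0],[0,0,0.15,0,0,0],[0,0,0,0,0,0]]]'
python3 st.py .585 .092 .062
python3 - <<'E'
from bench import imaging
import cv2,pickle
d={n:imaging.camera(n) for n in("top","scene")};pickle.dump(d,open("c1.pkl","wb"))
import numpy as np
a=cv2.resize(d["top"]["pixels"][100:250,190:340],(390,390));b=cv2.resize(d["scene"]["pixels"][160:310,190:340],(390,390))
cv2.imwrite("pics/p1.png",np.hstack([a,b]))
E
```

```text
time_s: 2.28
eef_pos: [0.5824, 0.1027, 0.083]
eef_rot: [-0.004, 0.21, 0.978, -0.0]
wrist_force: [-0.6, 0.1, 0.4]
opening: 0.003
t 2.27 p [0.5824 0.1027 0.083 ] F [-0.6204  0.0845  0.3755] op 0.0027042484286088665 q [-0.0264  0.3915  1.6669  0.0008  1.0902 -1.1753]
ang toolx 155.80453452228622 z [-0.007   0.0009 -1.    ]
rows units [-0.0347 -0.0432  0.1047]
```

View pics/p1.png

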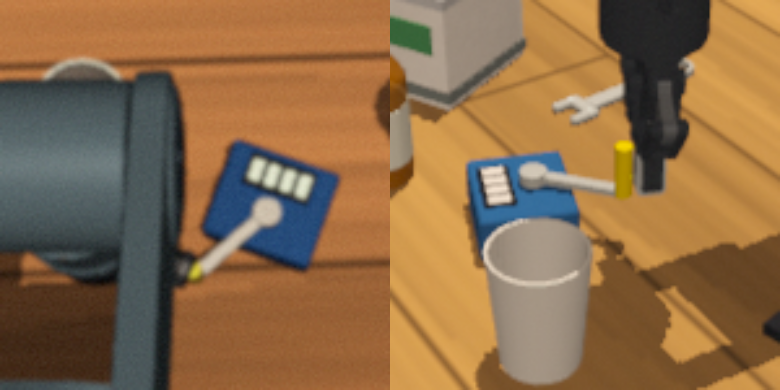

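```bash
python3 -m pendant '[[[-0.02,0,0.1,0,0,0],[0,-0.05,0,0,0,0],[0,-0.05,0,0,0,0],[0,-0.05,0,0,0,0],[0,-0.05,0,0,0,0],[0,-0.05,0,0,0,0],[0,-0.05,0,0,0,0],[0,-0.05,0,0,0,0]]]'
python3 st.py
python3 - <<'E'
from bench import imaging
import cv2,pickle
d={n:imaging.camera(n) for n in("top","scene")}
import numpy as np
a=cv2.resize(d["top"]["pixels"][100:250,190:340],(390,390));b=cv2.resize(d["scene"]["pixels"][160:310,190:340],(390,390))
cv2.imwrite("pics/p2.png",np.hstack([a,b]))
E
```

```text
time_s: 3.38
eef_pos: [0.5604, 0.0338, 0.0689]
eef_rot: [0.002, 0.21, 0.978, 0.002]
wrist_force: [-0.7, 3.3, 0.1]
opening: -0.004
t 3.38 p [0.5604 0.0338 0.0689] F [-0.6587  3.2506  0.0965] op -0.0038629792056154954 q [-0.1531  0.3486  1.7613  0.0037  1.0273 -1.3033]
ang toolx 155.79611462818713 z [ 0.0049  0.0024 -1.    ]
```

View pics/p2.png

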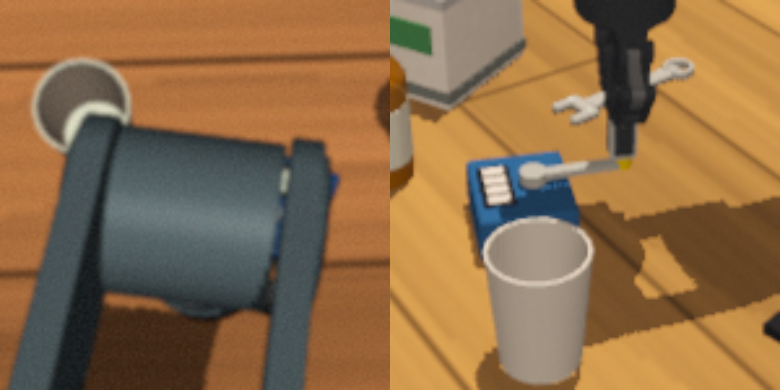

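```bash
python3 -m pendant '[[[0,-0.04,0,0,0,0],[0,-0.04,0,0,0,0],[0,-0.03,0,0,0,0]]]'; python3 -m pendant '[[[0,-0.025,0,0,0,0]]]';python3 -m pendant '[[[0,-0.02,0,0,0,0]]]'
```

```text
time_s: 3.85
eef_pos: [0.5532, 0.0121, 0.0694]
eef_rot: [0.005, 0.21, 0.978, 0.002]
wrist_force: [4.0, 2.2, -1.7]
opening: -0.003
time_s: 3.98
eef_pos: [0.5519, 0.0071, 0.0698]
eef_rot: [0.006, 0.21, 0.978, 0.002]
wrist_force: [4.4, 3.5, -2.0]
opening: -0.006
time_s: 4.1
eef_pos: [0.5512, 0.0031, 0.0701]
eef_rot: [0.007, 0.21, 0.978, 0.002]
wrist_force: [6.3, 3.5, -3.7]
opening: -0.004
```

```bash
python3 -m pendant '[[[0,-0.02,0,0,0,0]]]';python3 - <<'E'
from bench import imaging
import cv2,pickle
d={n:imaging.camera(n) for n in("wrist","scene")}
import numpy as np
a=cv2.resize(d["wrist"]["pixels"],(520,390));b=cv2.resize(d["scene"]["pixels"][180:270,210:300],(270,270))
im=np.zeros((390,790,3),np.uint8);im[:,:520]=a;im[:270,520:]=b
cv2.imwrite("pics/p3.png",im)
E
```

```text
time_s: 4.22
eef_pos: [0.551, 0.0005, 0.0703]
eef_rot: [0.008, 0.21, 0.978, 0.004]
wrist_force: [10.9, 16.8, -7.3]
opening: 0.001
```

View pics/p3.png

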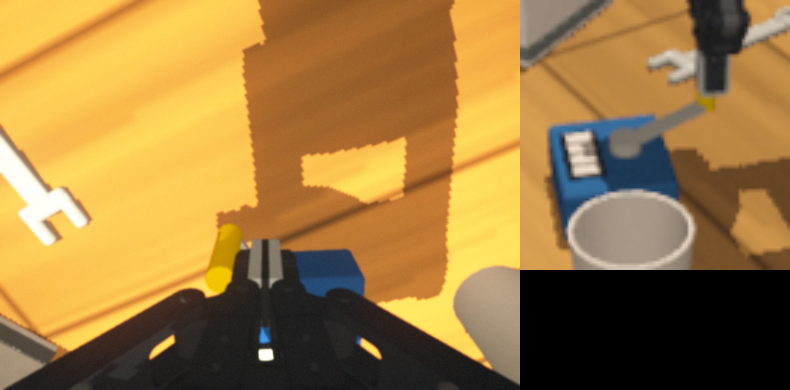

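```bash
python3 - <<'E'
import pickle,numpy as np
from h import *
s=pickle.load(open("c0.pkl","rb"))["scene"]
H=np.array([.618,-.009,0])
for th in(.85,.93,1.0,1.05):
    a=np.radians(129.3)+th
    for z in (.05,.06):print(th,z,proj(s,H+[.075*np.cos(a),.075*np.sin(a),z]))
E
python3 -m pendant '[[[0,0,0,0,0,0]]]'
```

```text
0.85 0.05 [274.43261589 215.31449851]
0.85 0.06 [274.47686346 211.40696337]
0.93 0.05 [272.86943533 214.05316706]
0.93 0.06 [272.90513915 210.15521574]
1.0 0.05 [271.36597034 213.01519181]
1.0 0.06 [271.39353923 209.12515145]
1.05 0.05 [270.21904271 212.31357603]
1.05 0.06 [270.24044961 208.42889382]
time_s: 4.45
eef_pos: [0.5513, 0.002, 0.0703]
eef_rot: [0.009, 0.21, 0.978, 0.005]
wrist_force: [1.6, 4.0, -1.5]
opening: -0.002
```

```bash
python3 -m pendant '[[[0,-0.03,0,0,0,0]]]'; python3 -m pendant '[[[0,-0.02,0,0,0,0]]]'; python3 -m pendant '[[[0,0.1,0,0,0,0],[0,0.25,0,0,0,0],[0,0.25,0,0,0,0],[0,0.1,-0.1,0,0,0],[0,0,-0.3,0,0,0],[0,0,-0.3,0,0,0],[0,0,-0.2,0,0,0],[0,0,0,0,0,0]]]' 0
python3 st.py .505 .286 .25 180
python3 - <<'E'
from bench import imaging
import cv2,pickle
d={n:imaging.camera(n) for n in("wrist","scene","top")};pickle.dump(d,open("c2.pkl","wb"))
import numpy as np
a=cv2.resize(d["top"]["pixels"],(520,390));b=cv2.resize(d["scene"]["pixels"][180:270,210:300],(270,270))
im=np.zeros((390,790,3),np.uint8);im[:,:520]=a;im[:270,520:]=b
cv2.imwrite("pics/p4.png",im)
E
```

```text
time_s: 4.58
eef_pos: [0.5509, -0.0004, 0.0704]
eef_rot: [0.011, 0.211, 0.977, 0.009]
wrist_force: [18.4, 26.4, -8.7]
opening: -0.0
time_s: 4.7
eef_pos: [0.5511, -0.0, 0.0705]
eef_rot: [0.012, 0.211, 0.977, 0.013]
wrist_force: [12.1, 22.9, -6.3]
opening: 0.001
time_s: 5.7
eef_pos: [0.6022, 0.1247, 0.2579]
eef_rot: [0.008, 0.211, 0.977, 0.009]
wrist_force: [0.2, -0.7, -0.1]
opening: 0.996
t 5.7 p [0.6022 0.1247 0.2579] F [ 0.1967 -0.6695 -0.074 ] op 0.996278392780502 q [ 0.0042  0.2335  1.4905  0.0137  1.3992 -1.1436]
ang toolx 155.63260854516597 z [ 0.0183  0.0136 -0.9997]
rows units [0.7758 0.5337 0.0414]
rotvec/pi [ 0.0055  0.0048 -0.1353]
```

View pics/p4.png

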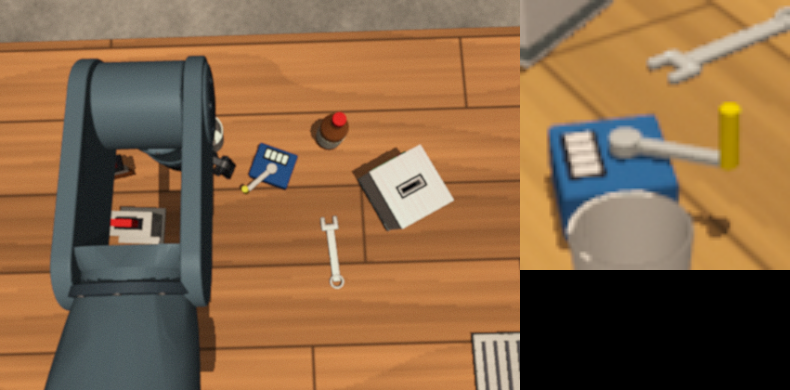

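```bash
python3 -m pendant '[[[0.194,0.133,0.01,0,0,0],[0.194,0.133,0.01,0,0,0],[0.194,0.133,0.01,0,0,0],[0.18,0.12,0,0,0,0],[0,0,0,0.005,0.005,0.053],[0,0,0,0,0,0.053],[0,0,0,0,0,0.053],[0,0,0,0,0,0.053],[0,0,0,0,0,0.053],[0,0,0,0,0,0.053],[0,0,0,0,0,0.053],[0,0,0,0,0,0]]]' 0
python3 st.py .505 .286 .25 88
python3 - <<'E'
from bench import imaging
import cv2,pickle
c=imaging.camera("wrist");pickle.dump(c,open("c3.pkl","wb"));cv2.imwrite("pics/w3.png",c["pixels"])
E
```

```text
time_s: 7.35
eef_pos: [0.4853, 0.2796, 0.2161]
eef_rot: [-0.019, 0.727, 0.686, -0.028]
wrist_force: [0.4, -0.1, -0.5]
opening: 1.0
t 7.35 p [0.4853 0.2796 0.2161] F [ 0.367  -0.0734 -0.5135] op 0.9995779534045037 q [0.3053 0.2059 1.6105 0.0096 1.3909 0.3618]
ang toolx 86.67009985315796 z [-0.0655 -0.0108 -0.9978]
rows units [ 0.0352  0.0851 -0.1759]
rotvec/pi [-0.0207  0.0044 -0.0075]
```

View pics/w3.png

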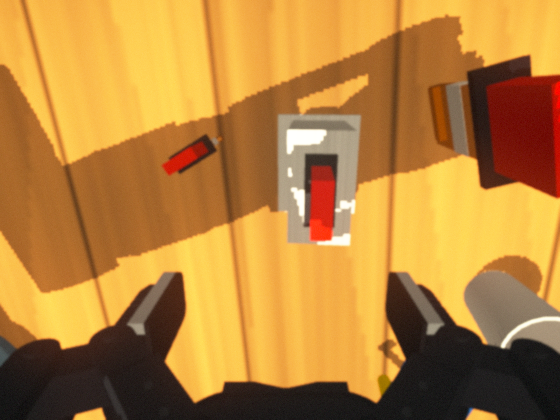

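```bash
cat > wr.py <<'E'
import sys,pickle
from h import *
np.set_printoptions(precision=4,suppress=True)
c=pickle.load(open(sys.argv[1],"rb"))
for z in(.15,.106):
  for dx,dy in((-.007,-.02),(.007,-.02),(.007,.02),(-.007,.02)):print(z,dx,dy,proj(c,np.array([.505+dx,.286+dy,z])))
p=c["pixels"][150:250,260:380]
cv2.imwrite(sys.argv[2],cv2.resize(p,None,fx=6,fy=6,interpolation=cv2.INTER_CUBIC))
E
python3 wr.py c3.pkl pics/w3c.png
```

```text
0.15 -0.007 -0.02 [314.7322 241.6678]
0.15 0.007 -0.02 [336.4554 241.0358]
0.15 0.007 0.02 [335.5055 180.8962]
0.15 -0.007 0.02 [312.5071 181.8854]
0.106 -0.007 -0.02 [313.8588 218.2244]
0.106 0.007 -0.02 [332.1817 217.5913]
0.106 0.007 0.02 [331.176  166.1597]
0.106 -0.007 0.02 [311.9542 167.0528]
```

View pics/w3c.png

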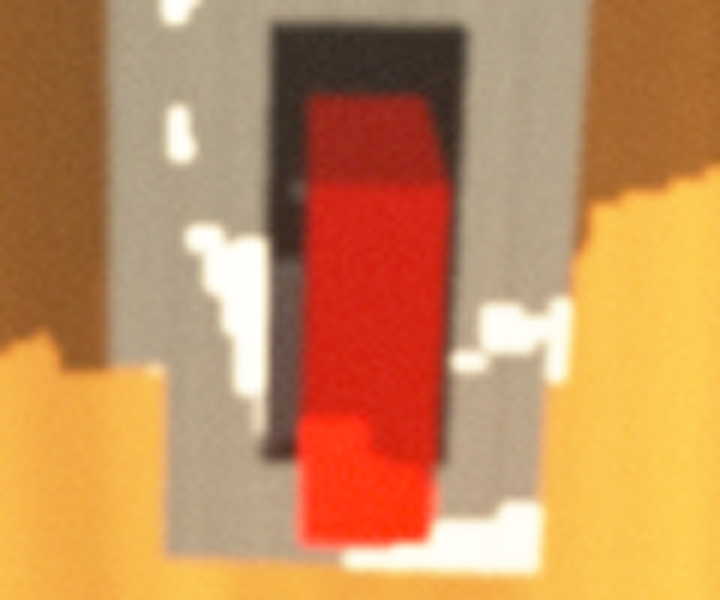

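```bash
python3 - <<'E'
import pickle
from h import *
c=pickle.load(open("c3.pkl","rb"))
P=np.array([plane(c,*q,.15) for q in((309.8,240.3),(331.8,240.3),(334.8,180.3),(311,180.3))]);print(P,P.mean(0))
for a,b in((0,3),(1,2)):print(np.degrees(np.arctan2(*(P[b]-P[a])[1::-1])),np.linalg.norm(P[b]-P[a]))
E
python3 st.py .503 .286 .2 86
```

```text
[[0.49484282 0.26706926 0.15      ]
 [0.50902297 0.26661365 0.15      ]
 [0.511579   0.306393   0.15      ]
 [0.49711622 0.30703978 0.15      ]] [0.50314025 0.28677892 0.15      ]
86.74468879661259 0.04003511773871733
86.32349671355514 0.03986138250041392
t 7.4 p [0.4853 0.2796 0.216 ] F [ 0.3516 -0.2803 -0.2074] op 0.9998509172881977 q [0.3052 0.206  1.6106 0.0096 1.3909 0.3601]
ang toolx 86.76632027968456 z [-0.0657 -0.0108 -0.9978]
rows units [0.0383 0.0917 0.0738]
rotvec/pi [-0.0207  0.0048  0.0041]
```

```bash
python3 -m pendant '[[[0.035,0.09,0,-0.021,0.004,0],[0,0,0,0,0,0]]]' 0; python3 st.py .5032 .2866 .112 86.6
```

```text
time_s: 7.65
eef_pos: [0.5029, 0.285, 0.2126]
eef_rot: [0.001, 0.725, 0.689, -0.002]
wrist_force: [0.1, 0.6, 0.4]
opening: 1.003
t 7.65 p [0.5029 0.285  0.2126] F [0.0997 0.5987 0.4163] op 1.0028325791874089 q [ 0.3118  0.2065  1.6157 -0.0027  1.3221  0.3632]
ang toolx 87.0978876201045 z [-0.0017 -0.0033 -1.    ]
rows units [0.0099 0.0021 0.503 ]
rotvec/pi [-0.0005  0.0011  0.0028]
```

Aligned and upright. I'll descend to the handle.

```bash
python3 -m pendant '[[[0.006,0.002,0.13,0,0,0.003],[0,0,0.13,0,0,0],[0,0,0.13,0,0,0],[0,0,0.08,0,0,0],[0,0,0,0,0,0]]]' 0; python3 st.py .5032 .2866 .112 86.6
```

```text
time_s: 8.28
eef_pos: [0.5007, 0.2848, 0.1153]
eef_rot: [-0.001, 0.725, 0.689, -0.005]
wrist_force: [-0.5, 0.2, -0.0]
opening: 1.002
t 8.28 p [0.5007 0.2848 0.1153] F [-0.5374  0.2256 -0.0236] op 1.0016516224555108 q [ 0.3124  0.3191  1.689  -0.0023  1.1441  0.3647]
ang toolx 87.05623034859461 z [-0.0094 -0.0052 -0.9999]
rows units [0.0097 0.0122 0.0161]
rotvec/pi [-0.0029  0.0018  0.0025]
```

```bash
python3 -m pendant '[[[0.01,0.012,0.01,-0.003,0.002,0.002],[0,0,0,0,0,0]]]' 0; python3 st.py .5032 .2866 .112 86.6;python3 -m pendant '[[[0,0,0,0,0,0],[0,0,0,0,0,0],[0,0,0,0,0,0],[0,0,0,0,0,0],[0,0,0,0,0,0]]]' 1;python3 st.py .5032 .2866 .112 86.6
python3 - <<'E'
from bench import imaging
import cv2,pickle
d={n:imaging.camera(n) for n in("wrist","scene")}
import numpy as np
a=cv2.resize(d["wrist"]["pixels"],(400,300));b=cv2.resize(d["scene"]["pixels"][200:350,320:470],(390,390))
im=np.zeros((390,790,3),np.uint8);im[:300,:400]=a;im[:,400:]=b
cv2.imwrite("pics/g1.png",im)
E
```

```text
time_s: 8.52
eef_pos: [0.5043, 0.2871, 0.1148]
eef_rot: [0.0, 0.727, 0.686, 0.002]
wrist_force: [-0.6, -0.2, -0.5]
opening: 1.002
t 8.53 p [0.5043 0.2871 0.1148] F [-0.5858 -0.2005 -0.4983] op 1.0022788283310389 q [0.3128 0.3193 1.6898 0.0008 1.1292 0.37  ]
ang toolx 86.7047063936153 z [ 0.0029  0.0017 -1.    ]
rows units [-0.0029 -0.0054  0.0138]
rotvec/pi [ 0.0009 -0.0006  0.0006]
time_s: 9.15
eef_pos: [0.5055, 0.2875, 0.1169]
eef_rot: [0.001, 0.727, 0.687, 0.003]
wrist_force: [0.3, -0.7, -0.9]
opening: 0.155
t 9.15 p [0.5055 0.2875 0.1169] F [ 0.2616 -0.7368 -0.9358] op 0.15502465735655951 q [0.3128 0.3169 1.6882 0.0007 1.1298 0.3697]
ang toolx 86.72474071324112 z [ 0.0062  0.0027 -1.    ]
rows units [-0.0055 -0.0115  0.0243]
rotvec/pi [ 0.0019 -0.001   0.0007]
```

View pics/g1.png

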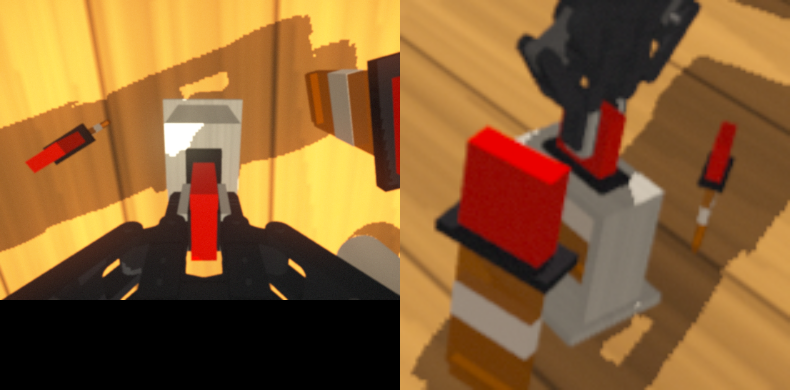

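```bash
python3 -m pendant '[[[0,0,-0.04,0.002,-0.001,0],[0,0,-0.06,0,0,0],[0,0,-0.08,0,0,0],[0,0,-0.08,0,0,0],[0,0,-0.08,0,0,0]]]' ; python3 st.py .505 .287 .26 86.6
```

```text
time_s: 9.88
eef_pos: [0.5048, 0.2873, 0.1886]
eef_rot: [-0.001, 0.727, 0.687, -0.001]
wrist_force: [0.0, 0.5, -1.1]
opening: 0.153
t 9.88 p [0.5048 0.2873 0.1886] F [ 0.0113  0.4887 -1.111 ] op 0.15338882407426693 q [ 0.3133  0.2362  1.6308 -0.      1.2775  0.3704]
ang toolx 86.72654205152003 z [-0.0028 -0.0009 -1.    ]
rows units [-0.0019  0.0002 -0.3572]
rotvec/pi [-0.0009  0.0004  0.0007]
```

```bash
python3 -m pendant '[[[0,0,-0.08,0,0,0],[0,0,-0.08,0,0,0],[0,0,-0.08,0,0,0],[0,0,-0.05,0,0,0],[0,0,0,0,0,0]]]' ; python3 st.py .563 -.288 .26 117
python3 - <<'E'
from bench import imaging
import cv2,pickle
d={n:imaging.camera(n) for n in("wrist","scene")};pickle.dump(d,open("c4.pkl","wb"))
import numpy as np
a=cv2.resize(d["wrist"]["pixels"],(400,300));b=cv2.resize(d["scene"]["pixels"][150:350,270:470],(390,390))
im=np.zeros((390,790,3),np.uint8);im[:300,:400]=a;im[:,400:]=b
cv2.imwrite("pics/g2.png",im)
E
```

```text
time_s: 10.5
eef_pos: [0.5059, 0.2877, 0.2534]
eef_rot: [0.0, 0.727, 0.687, 0.001]
wrist_force: [-0.4, -0.4, -1.9]
opening: 0.152
t 10.5 p [0.5059 0.2877 0.2534] F [-0.3595 -0.4326 -1.9187] op 0.15248046946559837 q [ 0.3133  0.1772  1.5659 -0.      1.397   0.3704]
ang toolx 86.72939703425128 z [ 0.0014  0.0004 -1.    ]
rows units [-2.8576  0.4494 -0.0339]
rotvec/pi [ 0.0005 -0.     -0.1682]
```

View pics/g2.png

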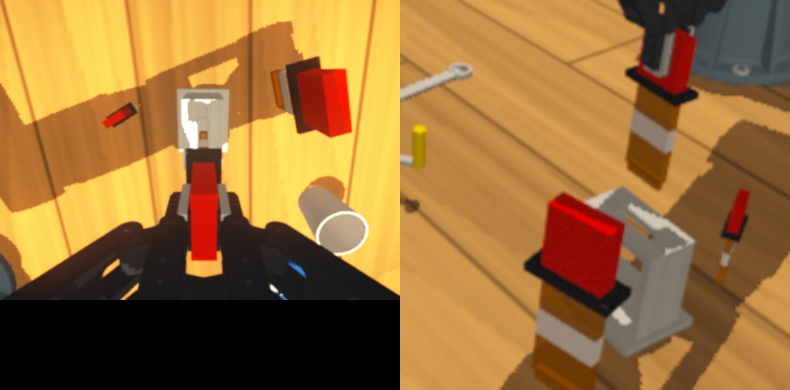

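```bash
python3 -m pendant '[[[-0.15,0.024,-0.01,0,0,0],[-0.25,0.039,-0.01,0,0,0],[-0.25,0.039,-0.01,0,0,0],[-0.25,0.039,0,0,0,0],[-0.25,0.039,0,0,0,0],[-0.25,0.039,0,0,0,0],[-0.25,0.039,0,0,0,0],[-0.25,0.039,0,0,0,0],[-0.25,0.039,0,0,0,0],[-0.25,0.039,0,0,0,0],[-0.2,0.03,0,0,0,0],[0,0,0,0,0,0]]]' ; python3 st.py .563 -.288 .26 117
```

```text
time_s: 12.1
eef_pos: [0.5528, -0.2512, 0.2446]
eef_rot: [-0.008, 0.726, 0.687, -0.005]
wrist_force: [0.4, 0.1, -0.9]
opening: 0.157
t 12.1 p [ 0.5528 -0.2512  0.2446] F [ 0.3709  0.1492 -0.8875] op 0.15738131502317212 q [-0.6183  0.254   1.4924 -0.0067  1.4132 -0.5623]
ang toolx 86.85724542807642 z [-0.0185  0.005  -0.9998]
rows units [-0.1806  0.0598 -0.0787]
rotvec/pi [-0.0055 -0.0028 -0.1674]
```

```bash
python3 -m pendant '[[[-0.1,0.04,-0.05,-0.005,-0.003,0],[0,0,-0.03,0,0,-0.056],[0,0,0,0,0,-0.056],[0,0,0,0,0,-0.055],[0,0,0,0,0,0]]]' ; python3 st.py .563 -.288 .26 117
python3 - <<'E'
from bench import imaging
import cv2,pickle
d={n:imaging.camera(n) for n in("wrist","scene","top")};pickle.dump(d,open("c5.pkl","wb"))
import numpy as np
a=cv2.resize(d["wrist"]["pixels"],(400,300));b=cv2.resize(d["scene"]["pixels"][80:230,130:280],(390,390))
c=cv2.resize(d["top"]["pixels"][110:290,330:570],(400,300))
im=np.zeros((600,790,3),np.uint8);im[:300,:400]=a;im[:390,400:]=b;im[300:,:400]=c
cv2.imwrite("pics/r1.png",im)
E
```

```text
time_s: 12.72
eef_pos: [0.5617, -0.2718, 0.2618]
eef_rot: [0.001, 0.515, 0.857, -0.003]
wrist_force: [-0.3, -0.3, -1.5]
opening: 0.154
t 12.72 p [ 0.5617 -0.2718  0.2618] F [-0.338  -0.2677 -1.5105] op 0.1537468492455573 q [-0.6375  0.2639  1.4454 -0.0061  1.4289 -1.1247]
ang toolx 117.96469233992134 z [-0.0009 -0.0069 -1.    ]
rows units [-0.0746 -0.0321  0.0097]
rotvec/pi [-0.0013  0.0018  0.0054]
```

View pics/r1.png

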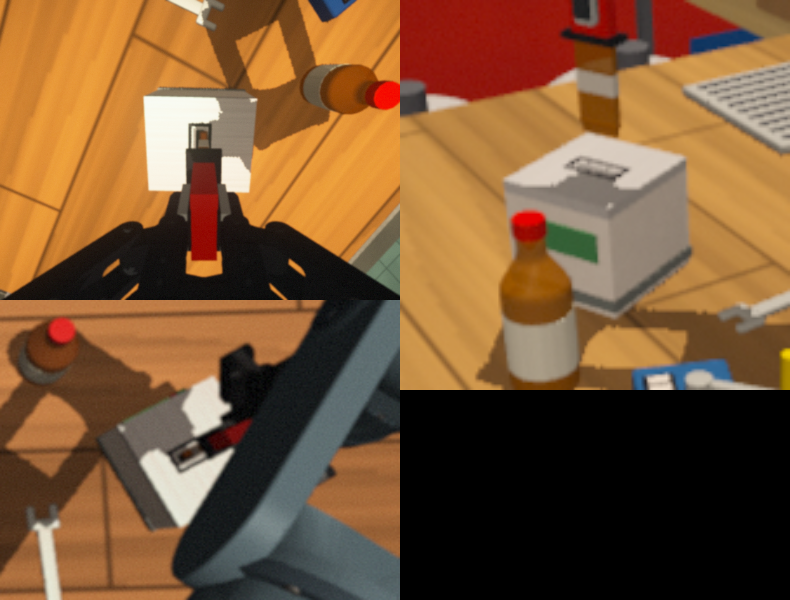

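Run:
```python
import pickle
from h import *
d=pickle.load(open("c5.pkl","rb"));p=d["wrist"]["pixels"]
cv2.imwrite("pics/w5a.png",cv2.resize(p[165:265,250:320],None,fx=6,fy=6,interpolation=cv2.INTER_CUBIC))
cv2.imwrite("pics/w5b.png",cv2.resize(p[210:380,245:335],None,fx=3.5,fy=3.5,interpolation=cv2.INTER_CUBIC))
d0=pickle.load(open("c0.pkl","rb"))["scene"]["pixels"]
cv2.imwrite("pics/s0r.png",cv2.resize(d0[125:175,175:245],None,fx=10,fy=10,interpolation=cv2.INTER_CUBIC))
```

```text
(no output)
```

View pics/w5a.png

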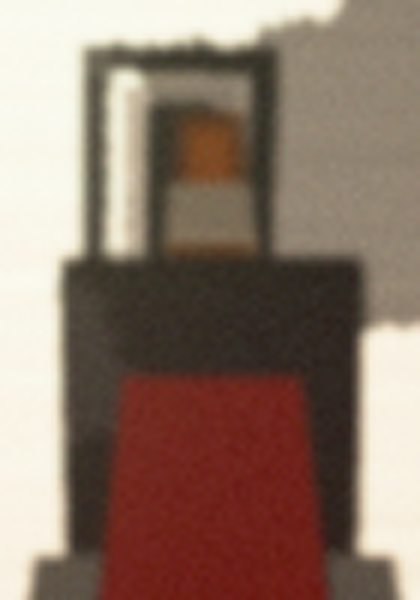

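View pics/w5b.png

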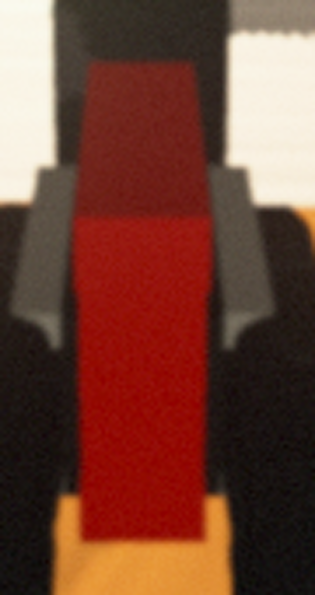

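View pics/s0r.png

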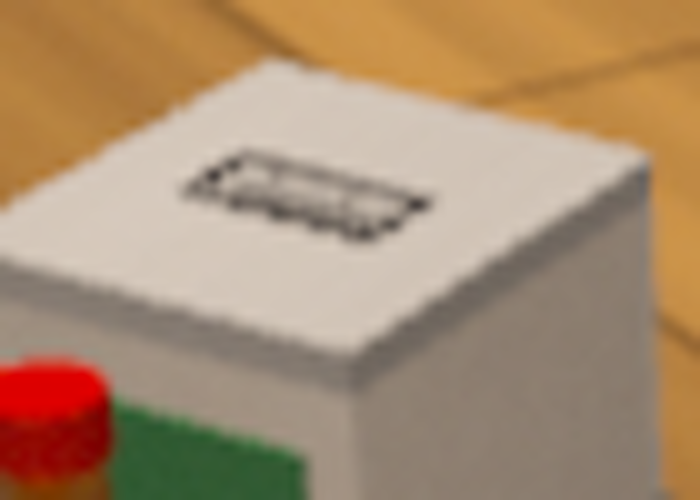

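```bash
cat > rel.py <<'E'
from h import *
np.set_printoptions(precision=4,suppress=True)
def rel(c,tcp,fr,ha,hz):
    F=np.array([plane(c,*q,.115) for q in fr]);H=np.array([plane(c,*q,hz) for q in ha])
    print("frame pts",F[:,:2],"w",np.linalg.norm(F[0]-F[1]),np.linalg.norm(F[2]-F[3]))
    print("handle",H[:,:2],"c",H.mean(0),"w",np.linalg.norm(H[0]-H[1]),np.linalg.norm(H[2]-H[3]),np.linalg.norm(H[0]-H[2]))
    w=(F[1]-F[0]);w/=np.linalg.norm(w);l=np.array([-w[1],w[0],0]);
    ang=np.degrees(np.arctan2(*(F[2]+F[3]-F[0]-F[1])[1::-1]));a=np.degrees(np.arctan2(w[1],w[0]))
    print("frame width dir",a,"frame long dir",ang,"handle long",np.degrees(np.arctan2(*(H[2]+H[3]-H[0]-H[1])[1::-1])),"far mid",(F[0]+F[1])/2)
    return F,H
E
python3 - <<'E'
import pickle
from rel import *
c=pickle.load(open("c5.pkl","rb"))["wrist"]
F,H=rel(c,None,[(263.9,172.5),(295.7,172.5),(263.9,207.5),(295,207.5)],[(265.3,271.6),(305,271.6),(267.6,364),(303.6,364)],.295)
a=np.radians(117);s=np.array([np.cos(a),np.sin(a),0])
m=(F[0]+F[1])/2
print("slot est +/-",m+.03*s,m-.03*s)
s0=pickle.load(open("c0.pkl","rb"))["scene"]
Q=np.array([plane(s0,175+u/10-.45,125+v/10-.45,.115) for u,v in((240,148),(437,203),(365,243),(180,193))]);print(Q,Q.mean(0))
E
```

```text
frame pts [[ 0.5363 -0.2666]
 [ 0.5601 -0.254 ]
 [ 0.5503 -0.2945]
 [ 0.5744 -0.2817]] w 0.02697962277714825 0.027251908060328595
handle [[ 0.545  -0.258 ]
 [ 0.5574 -0.2515]
 [ 0.564  -0.2934]
 [ 0.5763 -0.2869]] c [ 0.5607 -0.2725  0.295 ] w 0.013998964864567814 0.013982966936366487 0.04015918894839989
frame width dir 27.9009084322221 frame long dir -62.9869402032763 handle long -61.901304229529444 far mid [ 0.5482 -0.2603  0.115 ]
slot est +/- [ 0.5346 -0.2336  0.115 ] [ 0.5618 -0.287   0.115 ]
[[ 0.5628 -0.3219  0.115 ]
 [ 0.5368 -0.2652  0.115 ]
 [ 0.5626 -0.2541  0.115 ]
 [ 0.5875 -0.3052  0.115 ]] [ 0.5624 -0.2866  0.115 ]
```

```bash
python3 -m pendant '[[[-0.07,-0.03,0.03,-0.001,0.002,0.005],[0,0,0.05,0,0,0],[0,0,0.03,0,0,0],[0,0,0,0,0,0]]]' ; python3 st.py .5627 -.287 .232 117
python3 - <<'E'
from bench import imaging
import cv2,pickle
d={n:imaging.camera(n) for n in("wrist","scene")};pickle.dump(d,open("c6.pkl","wb"))
import numpy as np
p=d["wrist"]["pixels"]
a=cv2.resize(p[150:270,240:330],None,fx=5,fy=5,interpolation=cv2.INTER_CUBIC);b=cv2.resize(d["scene"]["pixels"][90:190,170:235],(325,500))
im=np.zeros((600,790,3),np.uint8);im[:,:450]=a;im[:500,455:780]=b
cv2.imwrite("pics/r2.png",im)
E
```

```text
time_s: 13.38
eef_pos: [0.5623, -0.2883, 0.237]
eef_rot: [-0.002, 0.525, 0.851, 0.0]
wrist_force: [0.2, 0.1, -2.6]
opening: 0.154
t 13.38 p [ 0.5623 -0.2883  0.237 ] F [ 0.231   0.1123 -2.6411] op 0.1540127889590198 q [-0.6612  0.3031  1.4467 -0.0002  1.3951 -1.1261]
ang toolx 116.64444821046241 z [-0.0027  0.0018 -1.    ]
rows units [0.0047 0.0048 0.0251]
rotvec/pi [-0.0005 -0.0009 -0.002 ]
```

View pics/r2.png

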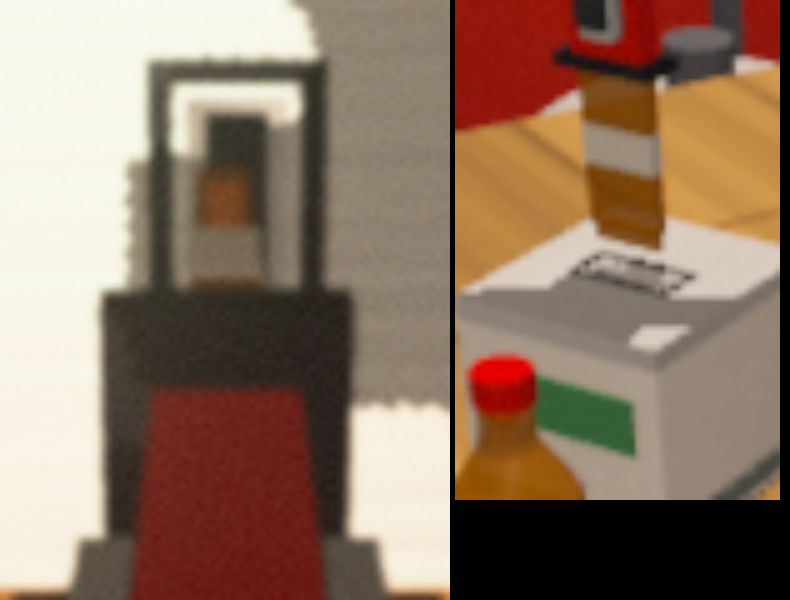

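Run:
```python
import pickle
from rel import *
d=pickle.load(open("c6.pkl","rb"));c=d["wrist"]
p=c["pixels"]
# handle near end row
print([ (r,int(p[r,285,2])) for r in range(355,385,1)])
sc=d["scene"]
def f(u,v):return (170+(u-455)/5-.4,90+v/5-.4)
Q=np.array([plane(sc,*f(u,v),.115) for u,v in((600,250),(697,277),(660,297),(572,270))]);print("scene frame",Q.mean(0))
fr=[(239.6+150/5,149.6+60/5),(239.6+327/5,149.6+60/5),(239.6+149/5,149.6+285/5),(239.6+326/5,149.6+285/5)]
rel(c,None,fr,[(266,270),(305,270),(267.6,364),(303.6,364)],.27)
m=np.array([plane(c,*q,.115) for q in fr[:2]]).mean(0);a=np.radians(117);print(m-.03*np.array([np.cos(a),np.sin(a),0]))
cv2.imwrite("pics/w6.png",cv2.resize(p[220:390,240:330],None,fx=3.5,fy=3.5,interpolation=cv2.INTER_CUBIC))
```

```text
[(355, 143), (356, 146), (357, 143), (358, 143), (359, 145), (360, 144), (361, 147), (362, 143), (363, 148), (364, 165), (365, 193), (366, 207), (367, 209), (368, 214), (369, 211), (370, 210), (371, 213), (372, 216), (373, 217), (374, 221), (375, 225), (376, 227), (377, 229), (378, 230), (379, 231), (380, 230), (381, 230), (382, 229), (383, 228), (384, 227)]
scene frame [ 0.5628 -0.2863  0.115 ]
frame pts [[ 0.5361 -0.2663]
 [ 0.5605 -0.2541]
 [ 0.5518 -0.299 ]
 [ 0.5771 -0.2863]] w 0.027212468373446895 0.028326360247988132
handle [[ 0.5461 -0.2739]
 [ 0.5584 -0.2677]
 [ 0.5641 -0.3102]
 [ 0.5766 -0.304 ]] c [ 0.5613 -0.2889  0.27  ] w 0.01377356580625301 0.013982775547602586 0.04059802884700425
frame width dir 26.549792494330834 frame long dir -63.615175476830885 handle long -63.39678200547742 far mid [ 0.5483 -0.2602  0.115 ]
[ 0.5619 -0.2869  0.115 ]
```

View pics/w6.png

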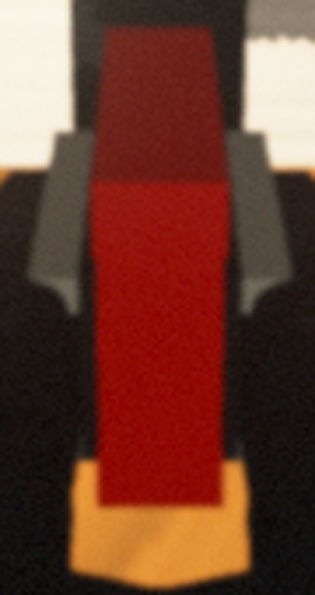

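```bash
python3 -m pendant '[[[0.008,0.009,0,0,-0.001,-0.001],[0,0,0.03,0,0,0],[0,0,0,0,0,0]]]' ; python3 st.py .5638 -.286 .2 117
python3 - <<'E'
from bench import imaging
import cv2,pickle
d={n:imaging.camera(n) for n in("wrist","scene")};pickle.dump(d,open("c7.pkl","wb"))
import numpy as np
p=d["wrist"]["pixels"]
a=cv2.resize(p[150:270,240:330],None,fx=5,fy=5,interpolation=cv2.INTER_CUBIC);b=cv2.resize(d["scene"]["pixels"][90:190,170:235],(325,500))
im=np.zeros((600,790,3),np.uint8);im[:,:450]=a;im[:500,455:780]=b
cv2.imwrite("pics/r3.png",im)
E
```

```text
time_s: 13.85
eef_pos: [0.564, -0.2856, 0.2323]
eef_rot: [0.001, 0.523, 0.852, -0.001]
wrist_force: [-0.9, -0.6, -0.8]
opening: 0.154
t 13.85 p [ 0.564  -0.2856  0.2323] F [-0.9    -0.6027 -0.7576] op 0.15431817083645616 q [-0.6555  0.3038  1.4553 -0.0016  1.3802 -1.1245]
ang toolx 116.89066693331377 z [ 0.0008 -0.0026 -1.    ]
rows units [-0.0008 -0.0015  0.1614]
rotvec/pi [-0.0001  0.0009 -0.0006]
```

View pics/r3.png

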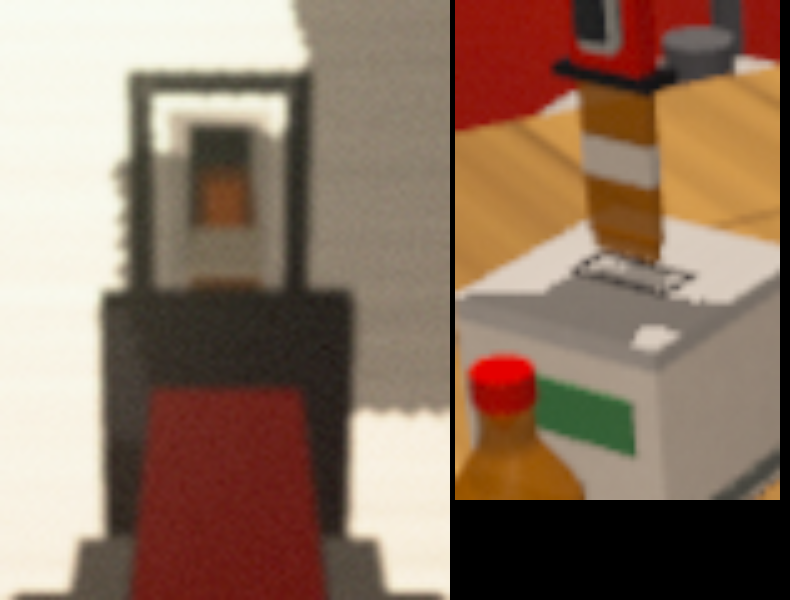

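```bash
python3 -m pendant '[[[0,-0.004,0.01,0,0.001,0],[0,0,0.03,0,0,0],[0,0,0.02,0,0,0]]]' ; python3 st.py .5632 -.2864 .2 117;  python3 -m pendant '[[[0,0,0.02,0,0,0]]]';python3 st.py .5632 -.2864 .2 117
```

```text
time_s: 14.32
eef_pos: [0.5637, -0.2866, 0.2208]
eef_rot: [0.001, 0.523, 0.852, -0.0]
wrist_force: [1.3, 0.7, -1.1]
opening: 0.154
t 14.32 p [ 0.5637 -0.2866  0.2208] F [ 1.3299  0.6873 -1.0683] op 0.15418889082327208 q [-0.6577  0.3141  1.4659 -0.0001  1.3603 -1.1268]
ang toolx 116.87527684099564 z [ 0.001  -0.0009 -1.    ]
rows units [ 0.0024 -0.0017  0.1039]
rotvec/pi [ 0.0001  0.0004 -0.0007]
time_s: 14.45
eef_pos: [0.5636, -0.2866, 0.2163]
eef_rot: [0.001, 0.523, 0.852, -0.0]
wrist_force: [-0.1, -0.1, -1.6]
opening: 0.152
t 14.45 p [ 0.5636 -0.2866  0.2163] F [-0.1164 -0.1115 -1.5762] op 0.15231670631315383 q [-0.6578  0.3179  1.4702 -0.0001  1.3524 -1.1268]
ang toolx 116.8713467601613 z [ 0.0008 -0.0008 -1.    ]
rows units [ 0.0022 -0.0014  0.0816]
rotvec/pi [ 0.0001  0.0003 -0.0007]
```

Bottom is at about 0.109, inside the chamfer with no contact yet. I'll continue gently and read the force at each step.

```bash
for i in 1; do python3 -m pendant '[[[0,0,0.02,0,0,0]]]'; python3 -m pendant '[[[0,0,0.02,0,0,0]]]'; python3 -m pendant '[[[0,0,0.02,0,0,0]]]'; done | grep -v rot; python3 st.py .5632 -.2864 .17 117
python3 - <<'E'
from bench import imaging
import cv2,pickle
d={n:imaging.camera(n) for n in("wrist","scene")};pickle.dump(d,open("c8.pkl","wb"))
import numpy as np
p=d["wrist"]["pixels"]
a=cv2.resize(p[150:270,240:330],None,fx=5,fy=5,interpolation=cv2.INTER_CUBIC);b=cv2.resize(d["scene"]["pixels"][90:190,170:235],(325,500))
im=np.zeros((600,790,3),np.uint8);im[:,:450]=a;im[:500,455:780]=b
cv2.imwrite("pics/r4.png",im)
E
```

```text
time_s: 14.58
eef_pos: [0.5636, -0.2866, 0.212]
wrist_force: [-0.8, 0.4, -0.1]
opening: 0.153
time_s: 14.7
eef_pos: [0.5635, -0.2865, 0.2076]
wrist_force: [-0.2, -0.1, -1.5]
opening: 0.16
time_s: 14.82
eef_pos: [0.5635, -0.2864, 0.2033]
wrist_force: [0.4, -0.4, -0.5]
opening: 0.153
t 14.82 p [ 0.5635 -0.2864  0.2033] F [ 0.3885 -0.3586 -0.5465] op 0.15258632135534786 q [-0.6577  0.3294  1.4826  0.0001  1.3293 -1.1268]
ang toolx 116.87509698736662 z [ 0.0003 -0.0002 -1.    ]
rows units [ 0.0008 -0.0014  0.1663]
rotvec/pi [ 0.0001  0.0001 -0.0007]
```

View pics/r4.png

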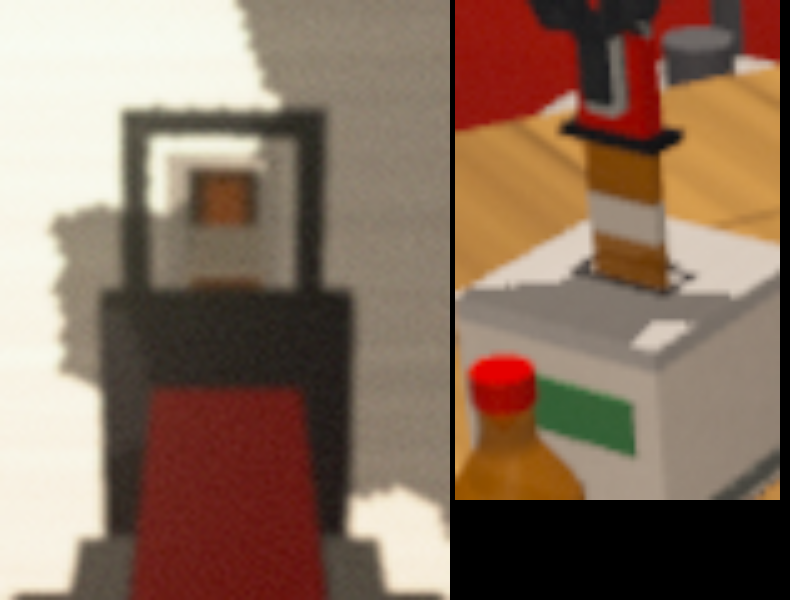

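```bash
for i in 1 ; do python3 -m pendant '[[[0,-0.001,0.02,0,0,0]]]';python3 -m pendant '[[[0,0,0.02,0,0,0]]]'; python3 -m pendant '[[[0,0,0.02,0,0,0]]]'; python3 -m pendant '[[[0,0,0.02,0,0,0],[0,0,0.02,0,0,0]]]'; done | grep -v rot; python3 st.py .5632 -.2864 .172 117
python3 - <<'E'
from bench import imaging
import cv2,pickle
d={n:imaging.camera(n) for n in("wrist","scene")};pickle.dump(d,open("c9.pkl","wb"))
import numpy as np
p=d["wrist"]["pixels"]
a=cv2.resize(p[150:270,240:330],None,fx=5,fy=5,interpolation=cv2.INTER_CUBIC);b=cv2.resize(d["scene"]["pixels"][90:190,170:235],(325,500))
im=np.zeros((600,790,3),np.uint8);im[:,:450]=a;im[:500,455:780]=b
cv2.imwrite("pics/r5.png",im)
E
```

```text
time_s: 15.05
eef_pos: [0.5633, -0.2865, 0.1991]
wrist_force: [0.1, -1.0, -0.0]
opening: 0.153
time_s: 15.18
eef_pos: [0.5633, -0.2865, 0.1949]
wrist_force: [-0.8, -0.9, -1.1]
opening: 0.151
time_s: 15.3
eef_pos: [0.5633, -0.2866, 0.1907]
wrist_force: [0.1, 0.1, -1.0]
opening: 0.159
time_s: 15.55
eef_pos: [0.5634, -0.2865, 0.182]
wrist_force: [0.4, -0.1, -1.2]
opening: 0.158
t 15.55 p [ 0.5634 -0.2865  0.182 ] F [ 0.4034 -0.1301 -1.1849] op 0.15789089935115583 q [-0.658   0.3492  1.5013 -0.      1.2906 -1.1271]
ang toolx 116.87641727481383 z [ 0.0003 -0.0003 -1.    ]
rows units [ 0.001  -0.0004  0.0501]
rotvec/pi [ 0.0001  0.0001 -0.0007]
```

View pics/r5.png

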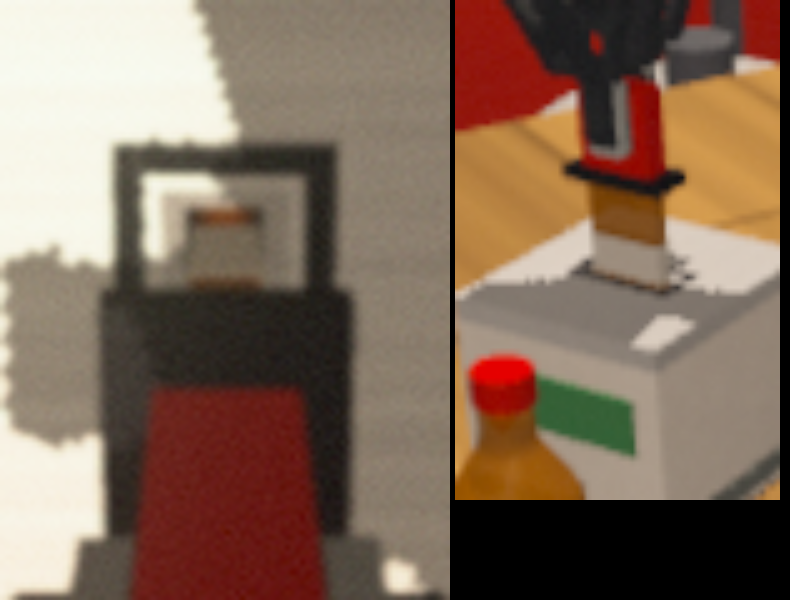

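```bash
python3 -m pendant '[[[0,0,0.02,0,0,0],[0,0,0.02,0,0,0],[0,0,0.006,0,0,0],[0,0,0,0,0,0]]]'; python3 st.py .5632 -.2864 .172 117
python3 - <<'E'
from bench import imaging
import cv2,pickle
d={n:imaging.camera(n) for n in("wrist","scene")};pickle.dump(d,open("c10.pkl","wb"))
import numpy as np
from h import *
s=d["scene"]
for z in(.105,.115,.125,.155,.161):print(z,proj(s,np.array([.563,-.287,z])))
p=d["wrist"]["pixels"]
a=cv2.resize(p[150:270,240:330],None,fx=5,fy=5,interpolation=cv2.INTER_CUBIC);b=cv2.resize(s["pixels"][100:165,185:227],(325,503),interpolation=cv2.INTER_CUBIC)
im=np.zeros((600,790,3),np.uint8);im[:,:450]=a;im[:503,455:780]=b
cv2.imwrite("pics/r6.png",im);cv2.imwrite("pics/s6.png",s["pixels"])
E
```

```text
time_s: 16.15
eef_pos: [0.5631, -0.2865, 0.1718]
eef_rot: [-0.0, 0.523, 0.852, -0.0]
wrist_force: [-0.3, -0.8, -1.9]
opening: 0.156
t 16.15 p [ 0.5631 -0.2865  0.1718] F [-0.3217 -0.7768 -1.8579] op 0.1558583261536799 q [-0.6581  0.3595  1.5095 -0.0001  1.2729 -1.1271]
ang toolx 116.8741543280952 z [-0.0003  0.0001 -1.    ]
rows units [ 0.0002  0.0005 -0.0009]
rotvec/pi [-0.0001 -0.0001 -0.0007]
0.105 [205.03381082 147.85678864]
0.115 [204.7502248  144.16977451]
0.125 [204.46399663 140.44840855]
0.155 [203.58908461 129.0733308 ]
0.161 [203.4111176  126.75951119]
```

View pics/r6.png

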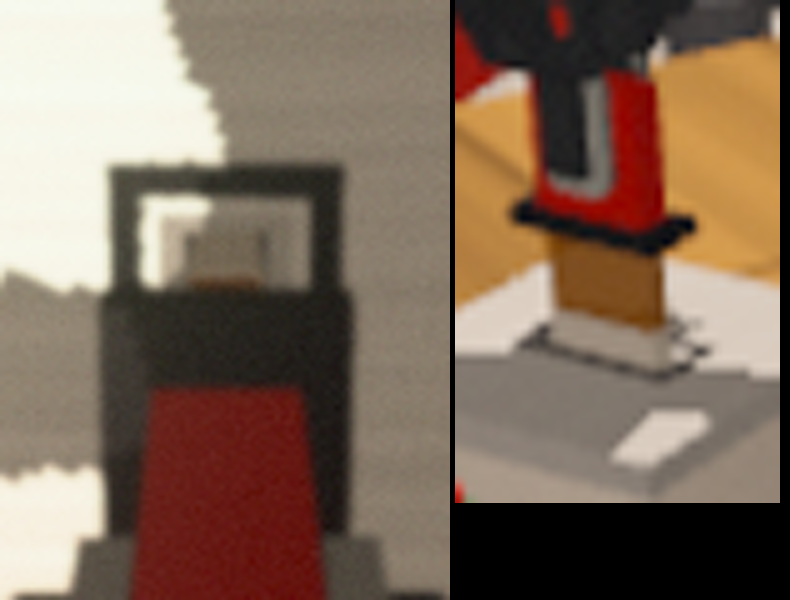

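View pics/s6.png

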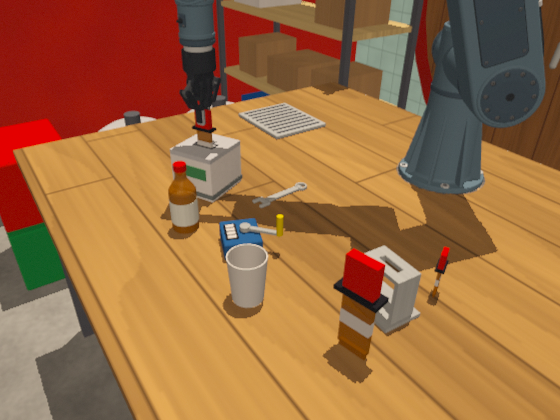

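```bash
python3 -m pendant '[[[0,0,0,0,0,0],[0,0,0,0,0,0]]]'; python3 -c "
from bench import ctrl
print(ctrl.hand_in())"; python3 st.py
```

```text
time_s: 16.5
eef_pos: [0.5633, -0.2866, 0.1723]
eef_rot: [0.0, 0.523, 0.852, -0.0]
wrist_force: [0.3, -0.0, -2.4]
opening: 0.153
the job is handed in; nothing more can be done
None
the job is handed in; nothing more can be done
```

I did both parts and handed the job in at 16.5 s with the plate still gripped in the reader's slot. The hand-in gave no verdict.

- **Counter:** I pushed the lever post with the closed fingers until the force jumped to 20–32 N against about 3.5 N for the spring alone. The lever's place in the scene view fits about 1.0 rad at the stop. After I backed off, the picture showed the lever at rest again, with the arm clear of it. The final scene picture shows the same.
- **Plate:** I took the middle-sized plate from the stand and turned it to the slot's angle. It went in without any contact force above the roughly 1–2 N noise.
- **Last checks:**
  - **Band height:** by the arm's reading, the middle of the band is about 0.3 mm above the slot's top. The height of the collar in the scene view agrees, though the camera check is only good to about 2 mm.
  - **Centring and tilt:** the blade looked centred to within about 1 mm in the wrist view, and the tool was upright to within 0.001 rad.
  - **Grip:** the fingers stand 13 mm apart on the 14 mm handle, so it is held.
  - **Bystanders:** the cup, bottle and wrench look unmoved by eye; I did not measure them.
- **Disagreements:** the slot positions from the three cameras differed by 1–2 mm. I settled the sideways position by comparing the blade with the slot in the wrist view. The tool also drifted 1–2 mm during pauses, and I corrected for this on the way.

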